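# Hold a spring-tipped temperature probe square on a chip

### The job

Take the pen-shaped probe out of its stand, dip its tip into the open tin until it is close to the tin's floor, then hold the probe on the small ring marked on the big square chip of the tilted circuit board: tip inside the ring, probe square to the board, pressed lightly so that the sprung tip is about half way in. Finish while still holding it there; do not let go. Do not ram the board or swivel it, do not shove the open tin away, and leave the shut tin, the wire spool and the tweezers where they are.

Things in the scene. Friction and masses are not known exactly. Their poses are not given: they have to be found in the camera images.
- probe_grip (a point): middle of the free part of the probe's handle. The probe stands upright, tip down, in its stand: a round grey plastic handle 18 mm in diameter and 88 mm long, under it a thin steel barrel 8 mm in diameter and 44 mm long, then a sprung brass tip. This point lies on the axis, 33 mm below the handle's top end, 55 mm above its foot and 121 mm above the end of the free tip; its z axis runs along the probe from tip to handle. The probe weighs about 70 g
- probe_tip (a point): end of the probe's sprung tip: a brass rod with a round end 7 mm in diameter that sticks 22 mm out of the barrel when free. This point is the lowest point of the round end, on the probe's axis
- plunger (a joint): how far the sprung tip is pushed into the barrel, in m: 0 free, 0.016 all the way. The spring needs about 0.6 N to start moving, 1.8 N half way and 3 N all the way; beyond that the probe is rigid
- probe: the probe with its tip. Its origin lies on the axis at the foot of the handle, 66 mm above the free tip end; z axis from tip to handle
- stand: probe stand, fixed: dark steel foot disc 84 mm in diameter with a stem and a round black socket 36 mm in diameter on top; the socket's mouth is 104 mm above the table. The lowest 20 mm of the probe's handle sit in it with 1.5 mm play all round, so 68 mm of handle stand out above it; pull straight up, by 90 mm, to be clear. Origin: centre of the underside
- tin_rim (a point): centre of the mouth of the open metal tin, which is loose on the table: 64 mm outer diameter, 59 mm inner diameter, 38 mm high, its inner floor 34 mm below this point
- tin: the open tin, 0.3 kg; origin at the centre of its underside
- spot (a point): centre of the ring marked on the board, 16 mm in diameter, on the round metal cap (30 mm in diameter) in the middle of the large black square chip (42 mm). The point lies on the cap's top surface, 7.5 mm above the underside of the board; its z axis is the board's outward normal. It lies 6 mm along -x and 18 mm along -y of the bed's frame from the middle of the board
- bed (a joint): tilt of the circuit board about the holder's level swivel axis (the holder's y axis, 85 mm above the table), in rad: 0 level, growing as the board's face leans towards the holder's -x side, which faces the robot. The swivel is stiff: it stays put under a light push
- holder: circuit board holder, fixed: dark steel base 90 x 230 mm, 12 mm thick, with two aluminium posts at its ends (101 mm high) that carry a red circuit board 100 mm (x) by 160 mm (y) between them; nothing on the board stands more than 10 mm above its face. Origin: centre of the underside of the base; y runs from post to post
- shut_tin: bystander: metal tin with its lid on, 63 mm in diameter, 45 mm high, loose; origin at the centre of its underside
- spool: bystander: wire spool lying flat, 60 mm in diameter, 38 mm high, loose; origin at the centre of its underside
- tweezers: bystander: steel tweezers lying flat, about 125 mm long along their y axis, 12 mm wide and 7 mm thick, loose; origin near the middle of the underside

How it is judged:
By the outcome, as a careful person would: the job done as asked, in the order asked, and still so for the second after the job is handed in, while the arm keeps its last pose, push and grip.
It also fails if it takes over 45 s, if anything falls off the work surface, if the arm or the gripper's body presses on something with over 40 N, if the wrist force passes 120 N, or if a joint passes its speed limit or range.

### The arm

A 7-joint arm with a two-finger parallel gripper is mounted at the origin on the work surface. World frame = base frame: x ahead of the robot, y to its left, z up, the work surface at z = 0. Lengths are in m, angles in rad, forces in N, time in s.
With the tool pointing down it reaches from about 0.375 to 0.925 m from the base axis. Payload 3.1 kg.
Tool frame: the origin (TCP) lies at the very end of the fingers, on their centre line; the grasp point (between the pads) lies 19 mm behind it; z points along the fingers, y is the line along which they close (so a half turn about z gives the same grasp; the last joint's range is limited). The gripper opens to 85 mm and grips with 20 to 120 N. Pads are 22 mm wide; open, the fingers measure 114 mm over their backs; the gripper's body (76 mm by 85 mm) begins 54 mm behind the grasp point. The pads swing forward as they close: fully open they stand 13 mm farther back than shut.
Start: joints at [1.189, 0.383, 0.044, 1.598, -0.018, 1.161, -0.05], TCP at [0.182, -0.624, 0.231] pointing down, gripper open.
Joint ranges: [-2.61, 2.61], [-0.41, 2.15], [-1.48, 1.57], [0, 2.5], [-1.57, 4.71], [0.05, 1.97], [-2.85, 2.85]. Speed limits (rad/s): [2.79, 2.79, 3.14, 3.14, 3.14, 3.14, 3.14].

### API

Orientations are given as a unit quaternion [x, y, z, w].
In Python, from cell import sensors, eyes, hand_in gives the robot as it stands. The module is installed in compiled form; this text tells all that it offers.
- The arm moves only by the shell command python3 -m handwheel 'ROWS' [FORCE]. ROWS is text: rows parted by semicolons, each of 7 numbers parted by spaces: the shift along the tool's x, y, z in m, then the turn, a rotation vector about the tool's x, y, z in rad, then the finger opening in m, from 0 to 0.0854. In form: dx dy dz wx wy wz claw; .... A call has 1 to 5 rows; each row is the pose to reach, as a shift and turn from the pose commanded when the call began, along the tool's axes at that moment; what a row does not reach only later rows make up. A row lasts 1/8 s, in which the tool goes at most 62.5 mm and 10.7 degrees, less where a joint would pass 70% of its speed; a pose out of reach is approached as far as the arm can. A call with a gripper value outside its range is refused whole. The fingers move at their own pace and stop on an object; FORCE is the grip in N (left out, the last holds). Time passes only in rows, so rows that repeat a pose let the fingers close. It gives the time, the measured TCP pose, the force, the opening and the grip force at its end, in the units of the state.
- sensors.get_state(): the state, without advancing time (a new reading comes with each control period).
- eyes.grab_frame(name): name is "scene" or "top"; returns (picture, depth): 420x560x3 uint8, red, green, blue; 420x560 float32, m along the optical axis (not along the pixel's ray), 0 where there is no reading.
- eyes.camera_info(name): a dict with "K" (3x3 intrinsics, pixels), "R" (3x3) and "t" (3): a world point X has camera coordinates R X + t. Camera axes: x right, y down, z forward; pixel columns grow to the right and rows downward; lengths in m; the calibration is good to about 2 mm. A picture is of the moment at which its call begins. camera_info takes no time and is no camera call.
- hand_in(): hands the job in; it is judged then, once.
The state is a dict: "t": time; "qpos": joint angles; "qd": joint speeds; "effort": joint torques, N m; "position": TCP position; "orientation": TCP orientation; "ft_force": force on the tool from outside, world axes, zero at the start; "ft_torque": the same for the moment, N m; "grip_width": finger opening in m; "grip_force": force on a finger pad.
Only numpy, scipy, OpenCV 4.12 (cv2) and the standard library are available. Lean on these libraries where they do the work, as an engineer would, in place of code of your own. Each camera call takes 0.05 s, during which the arm holds its last target. There are 200 camera calls.

## Working session

There is one attempt and no reset: what is moved stays moved. The work goes in short steps, Python scripts to look and compute and a shell command to move; the robot and the scene stay as the last step left them, time stands still between calls to the robot, and variables do not carry over. Pictures are saved under pics/ and viewed, at most 13 in all, crops included, and the job is handed in when it is done.

```bash
mkdir -p pics; python3 - <<'E'
from cell import sensors, eyes
import cv2,numpy as np
print(sensors.get_state())
for n in("scene","top"):
    p,d=eyes.grab_frame(n);cv2.imwrite(f"pics/{n}0.png",p[:,:,::-1]);np.save(f"{n}0.npy",d)
    c=eyes.camera_info(n);print(n,c)
E
```

```text
{'t': 0.0, 'qpos': array([ 1.18923218,  0.38382236,  0.04384672,  1.59958625, -0.01792027,
        1.16122455, -0.04988166]), 'qd': array([-0.0006224 ,  0.00029319,  0.0011066 , -0.00017521, -0.00044109,
       -0.00069904, -0.00044584]), 'effort': array([ 3.04921386e-04, -4.33459818e+01,  1.02474466e+00, -2.49517536e+01,
        1.04861948e-02,  1.13574081e-02, -3.13123479e-06]), 'position': array([ 0.18170557, -0.62309058,  0.22988986]), 'orientation': array([ 9.89945231e-01,  1.41444992e-01, -2.50231204e-04, -1.30005233e-03]), 'ft_force': array([ 0.34385547,  0.19127264, -0.42200942]), 'ft_torque': array([0.01837863, 0.00864176, 0.00439653]), 'grip_force': 0.0, 'grip_width': 0.08504114730052931}
scene {'K': array([[391.62540693,   0.        , 286.54821809],
       [  0.        , 391.62540693, 213.95227821],
       [  0.        ,   0.        ,   1.        ]]), 'R': array([[-0.74240499,  0.66972058,  0.01758335],
       [ 0.34914749,  0.40917342, -0.84301432],
       [-0.57177868, -0.61971886, -0.53760365]]), 't': array([ 0.4140602 , -0.06944029,  1.10725704])}
top {'K': array([[443.75173067,   0.        , 280.03804148],
       [  0.        , 443.75173067, 209.93597702],
       [  0.        ,   0.        ,   1.        ]]), 'R': array([[-0.0228634 , -0.99966854,  0.01183553],
       [-0.98897559,  0.02088319, -0.14659865],
       [ 0.1463029 , -0.0150568 , -0.98912525]]), 't': array([-0.05771501,  0.54011796,  1.0499267 ])}
```

View pics/scene0.png

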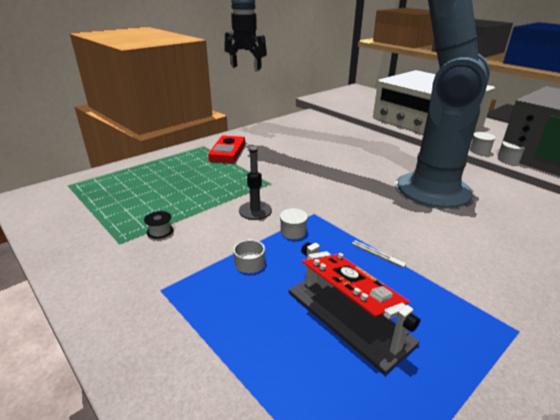

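View pics/top0.png

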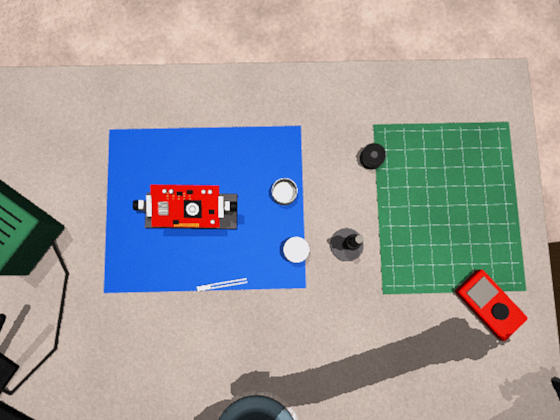

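```bash
cat > h.py <<'E'
import numpy as np,cv2
from cell import sensors,eyes
def ray(n,u,v):
    c=eyes.camera_info(n);K,R,t=c["K"],c["R"],c["t"]
    d=R.T@np.linalg.inv(K)@np.array([u,v,1.]);return -R.T@t,d
def atz(n,u,v,z):
    o,d=ray(n,u,v);return o+d*(z-o[2])/d[2]
def cloud(n,D):
    v,u=np.mgrid[:420,:560];o,_=ray(n,0,0);c=eyes.camera_info(n)
    p=np.stack([u,v,np.ones_like(u)],-1)@np.linalg.inv(c["K"]).T*D[...,None]
    return (p-c["t"])@c["R"]
def proj(n,X):
    c=eyes.camera_info(n);p=c["K"]@(c["R"]@np.asarray(X)+c["t"]);return p[:2]/p[2]
def two(ua,ub):
    A=[];b=[]
    for n,(u,v) in(("scene",ua),("top",ub)):
        o,d=ray(n,u,v);d/=np.linalg.norm(d);M=np.eye(3)-np.outer(d,d);A.append(M);b.append(M@o)
    return np.linalg.lstsq(np.vstack(A),np.hstack(b),rcond=None)[0]
E
python3 - <<'E'
from h import *
S=cv2.imread("pics/scene0.png");T=cv2.imread("pics/top0.png")
def crop(I,x,y,w,h,s):return cv2.resize(I[y:y+h,x:x+w],None,fx=s,fy=s,interpolation=cv2.INTER_CUBIC)
# scene: board 285..425,230..370 ; stand/tin 225..315,140..280
a=np.hstack([crop(S,295,235,130,75,3),crop(S,230,140,80,75,3)])
a=a[:, :630]
b=np.hstack([crop(T,130,170,120,70,3),crop(T,265,170,90,70,3)])
b=np.hstack([b,np.zeros((b.shape[0],630-b.shape[1],3),np.uint8)])
cv2.imwrite("pics/c1.png",np.vstack([a,b]))
Pt=cloud("top",np.load("top0.npy"));Ps=cloud("scene",np.load("scene0.npy"))
hsvT=cv2.cvtColor(T,cv2.COLOR_BGR2HSV);hsvS=cv2.cvtColor(S,cv2.COLOR_BGR2HSV)
def plane(P,h,x,y,w,hh):
    m=np.zeros((420,560),bool);m[y:y+hh,x:x+w]=1
    m&=((h[...,0]<8)|(h[...,0]>172))&(h[...,1]>150)&(P[...,2]>.05)&(P[...,2]<.2)
    q=P[m];
    for _ in range(3):
        c=q.mean(0);n=np.linalg.svd(q-c,full_matrices=False)[2][2];n*=np.sign(n[2]);r=(q-c)@n;q=q[abs(r)<max(.002,1.5*r.std())]
    print(len(q),"c",c,"n",n,"ext",q.min(0),q.max(0),r.std())
plane(Pt,hsvT,140,175,90,60);plane(Ps,hsvS,295,240,125,80)
def circ(P,name,x0,x1,y0,y1,z0,z1):
    m=(P[...,0]>x0)&(P[...,0]<x1)&(P[...,1]>y0)&(P[...,1]<y1)&(P[...,2]>z0)&(P[...,2]<z1)
    q=P[m];print(name,len(q),q.min(0) if len(q) else 0,q.max(0) if len(q) else 0,q.mean(0) if len(q) else 0)
for nm,P in(("top",Pt),("scene",Ps)):
    for u,v in ([(284,191),(296,250),(347,243),(372,156),(352,240),(192,209)] if nm=="top" else [(249,257),(293,222),(255,205),(253,180),(253,150),(350,272)]):
        print(nm,u,v,P[v,u])
E
```

```text
1437 c [0.54916661 0.15565047 0.08827094] n [-0.32341937  0.01227789  0.94617607] ext [0.49855483 0.07459462 0.07021693] [0.59432357 0.23476785 0.10478093] 0.0011759091962448625
1653 c [0.55875759 0.16265952 0.09283628] n [-0.32145771  0.01326014  0.94683109] ext [0.50250244 0.07504929 0.07251926] [0.59786233 0.2353937  0.10665216] 0.0006340759218058079
top 284 191 [ 0.59339569 -0.08145574  0.0006513 ]
top 296 250 [ 0.4396447  -0.10598375  0.04124408]
top 347 243 [ 0.44972612 -0.22066668  0.10097975]
top 372 156 [ 0.67120034 -0.30385561  0.03776725]
top 352 240 [ 0.45420998 -0.22748271  0.1294011 ]
top 192 209 [0.53765355 0.13664186 0.09161226]
scene 249 257 [ 0.58239031 -0.0912633   0.00667599]
scene 293 222 [ 0.46319841 -0.08463958  0.04719298]
scene 255 205 [ 0.4576594  -0.22883054  0.02255334]
scene 253 180 [ 0.46611021 -0.22258417  0.09787666]
scene 253 150 [ 0.45939141 -0.22785402  0.17050059]
scene 350 272 [0.54005447 0.13845549 0.09188446]
```

View pics/c1.png

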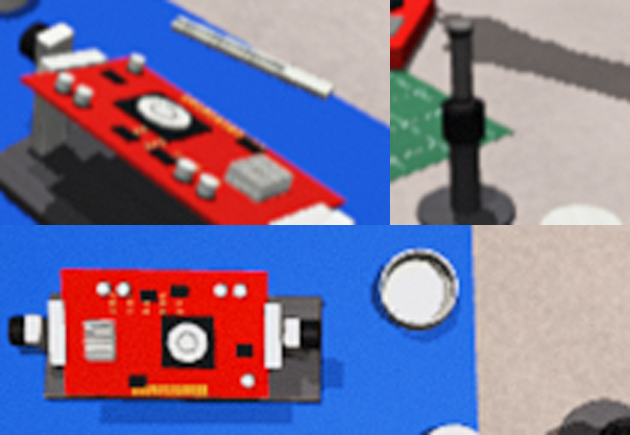

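```bash
python3 - <<'E'
from h import *
S=cv2.imread("pics/scene0.png");T=cv2.imread("pics/top0.png")
def crop(I,x,y,w,h,s):return cv2.resize(I[y:y+h,x:x+w],None,fx=s,fy=s,interpolation=cv2.INTER_CUBIC)
a=np.hstack([crop(T,325,220,45,50,6),crop(S,230,235,40,50,6),crop(S,235,140,40,50,6)])
b=np.hstack([crop(S,230,185,50,40,6),crop(T,265,170,40,40,6),np.zeros((240,a.shape[1]-540,3),np.uint8)])
cv2.imwrite("pics/c2.png",np.vstack([a,b]))
print(two((349.3,272),(192.3,209)))
n=np.array([-.3225,.0128,.9465])
# scene handle surface points by depth, circle fit
P=cloud("scene",np.load("scene0.npy"))[130:200,235:275].reshape(-1,3)
for z0,z1,r in((.12,.165,.009),(.07,.1,.018)):
    q=P[(P[:,2]>z0)&(P[:,2]<z1)&(abs(P[:,0]-.46)<.04)&(abs(P[:,1]+.225)<.04)]
    from scipy.optimize import least_squares
    f=least_squares(lambda c:np.hypot(q[:,0]-c[0],q[:,1]-c[1])-r,q[:,:2].mean(0)-[.005,.005],loss="soft_l1",f_scale=.001)
    print(len(q),f.x,np.abs(f.fun).mean())
for nm in("top","scene"):
    Q=cloud(nm,np.load(nm+"0.npy")).reshape(-1,3)
    q=Q[(np.hypot(Q[:,0]-.595,Q[:,1]+.085)<.045)&(Q[:,2]>.034)&(Q[:,2]<.046)]
    f=least_squares(lambda c:np.hypot(q[:,0]-c[0],q[:,1]-c[1])-.031,[.595,-.085],loss="soft_l1",f_scale=.001)
    print(nm,"tin",len(q),f.x)
E
```

```text
[0.53819666 0.13611959 0.0892566 ]
133 [ 0.45279169 -0.23588683] 0.0007880044144383544
141 [ 0.45294628 -0.23674886] 0.001321422500952307
top tin 82 [ 0.58924956 -0.08212113]
scene tin 177 [ 0.58940594 -0.08124749]
```

View pics/c2.png

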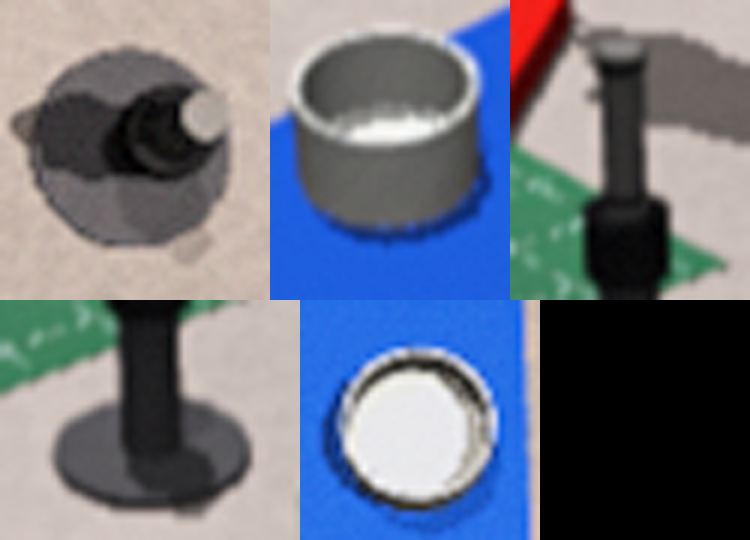

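```bash
python3 - <<'E'
from h import *
print("top end",two((253.3,148),(359,238.8)), atz("top",359,238.8,.172),atz("scene",253.3,148,.172))
print("foot",atz("top",346.8,244.5,.004),atz("scene",255.3,210.3,.004))
print("tin",atz("top",284.5,191.2,.038),atz("scene",249.6,249.3,.038), two((249.6,249.3),(284.5,191.2)))
print("spot",*(atz(n,*p,.0895) for n,p in(("top",(192.3,209)),("scene",(349.3,272)))))
E
```

```text
top end [ 0.45311495 -0.23507894  0.17137382] [ 0.45321979 -0.23510075  0.172     ] [ 0.45391293 -0.23369771  0.172     ]
foot [ 0.45268812 -0.23595961  0.004     ] [ 0.45448808 -0.23241225  0.004     ]
tin [ 0.58571016 -0.08173684  0.038     ] [ 0.58921237 -0.07860387  0.038     ] [ 0.58651108 -0.08196738  0.03462953]
spot [0.53796468 0.13633232 0.0895    ] [0.53864535 0.13604302 0.0895    ]
```

```bash
cat >> h.py <<'E'
from scipy.spatial.transform import Rotation as Ro
def rel(p,x,z):
    "tool-frame shift and turn to TCP p, tool x dir near x, tool z dir z"
    z=np.array(z,float);z/=np.linalg.norm(z);x=np.array(x,float);x-=z*(x@z);x/=np.linalg.norm(x)
    s=sensors.get_state();R0=Ro.from_quat(s["orientation"]);R1=Ro.from_matrix(np.stack([x,np.cross(z,x),z],1))
    print("shift",R0.inv().apply(np.array(p)-s["position"]).round(4),"turn",(R0.inv()*R1).as_rotvec().round(4),"| t %.2f"%s["t"],s["position"].round(4),"F",s["ft_force"].round(2),"q",s["qpos"].round(2),"w",round(s["grip_width"],4),round(s["grip_force"],1))
E
python3 -c "
from h import *
rel([.453,-.235,.235],[0,1,0],[0,0,-1])"
```

```text
shift [ 0.3691 -0.2967 -0.0043] turn [-0.0022 -0.0015 -1.2869] | t 0.10 [ 0.1818 -0.6232  0.23  ] F [0.66 0.7  0.24] q [ 1.19  0.38  0.04  1.6  -0.02  1.16 -0.05] w 0.0856 0.0
```

```bash
python3 -m handwheel '0.055 -0.045 -0.001 0 0 -0.18 0.085; 0.11 -0.09 -0.002 0 0 -0.36 0.085; 0.165 -0.135 -0.003 0 0 -0.54 0.085; 0.22 -0.18 -0.004 0 0 -0.72 0.085; 0.27 -0.22 -0.004 0 0 -0.9 0.085' 40; python3 -c "
from h import *
rel([.453,-.235,.235],[0,1,0],[0,0,-1])"
```

```text
t: 0.72
position: [0.3597, -0.3646, 0.2348]
orientation: [0.828, 0.56, -0.0, -0.0]
ft_force: [1.4, -1.0, -0.5]
grip_width: 0.0849
grip_force: 0.0
shift [ 0.155   0.0384 -0.0002] turn [-3.000e-04 -0.000e+00 -3.811e-01] | t 0.72 [ 0.3597 -0.3646  0.2348] F [ 1.39 -1.03 -0.52] q [ 0.95  0.13 -0.25  1.91  0.04  1.1   0.3 ] w 0.0849 0.0
```

```bash
python3 -m handwheel '0.05 0.012 0 0 0 -0.13 0.085; 0.1 0.025 0 0 0 -0.26 0.085; 0.15 0.038 0 0 0 -0.381 0.085; 0.155 0.0384 0 0 0 -0.381 0.085; 0.155 0.0384 0 0 0 -0.381 0.085'; python3 - <<'E'
from h import *
rel([.453,-.235,.120],[0,1,0],[0,0,-1])
S,_=eyes.grab_frame("scene");T,_=eyes.grab_frame("top")
def crop(I,x,y,w,h,s):return cv2.resize(I[y:y+h,x:x+w,::-1],None,fx=s,fy=s,interpolation=cv2.INTER_CUBIC)
cv2.imwrite("pics/c3.png",np.hstack([crop(S,200,80,100,140,4),crop(T,300,180,95,140,4)]))
E
```

```text
t: 1.35
position: [0.4528, -0.2374, 0.2347]
orientation: [0.709, 0.705, -0.0, -0.0]
ft_force: [-0.1, -0.6, -0.2]
grip_width: 0.0849
grip_force: 0.0
shift [0.0024 0.0003 0.1147] turn [-0.0012  0.     -0.0054] | t 1.35 [ 0.4528 -0.2374  0.2347] F [-0.13 -0.63 -0.16] q [ 0.78  0.14 -0.41  1.91  0.06  1.11  0.34] w 0.0849 0.0
```

View pics/c3.png

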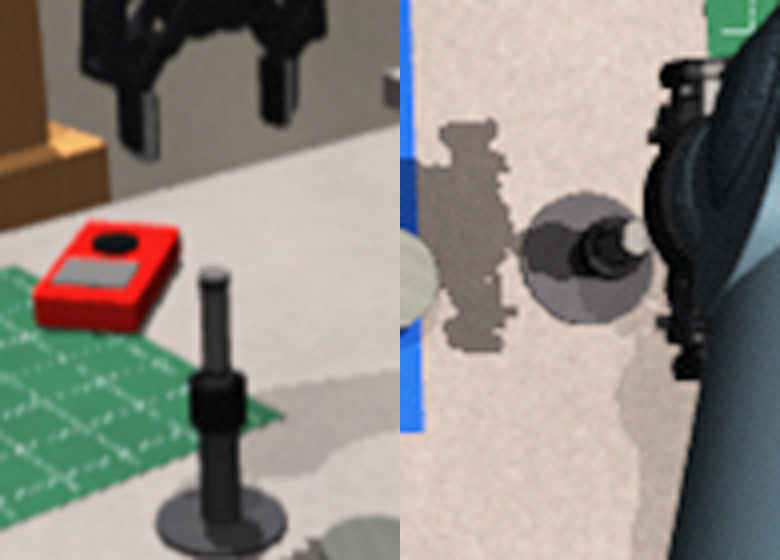

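```bash
python3 -c "
from h import *
print(proj('scene',[.453,-.237,.235+.005]),proj('top',[.453,-.237,.3]))"
```

```text
[251.84230114 118.73567142] [372.99033764 233.21886271]
```

```bash
python3 -m handwheel '0.002 0 0.03 0 0 -0.005 0.085; 0.002 0 0.06 0 0 -0.005 0.085; 0.002 0 0.09 0 0 -0.005 0.085; 0.002 0 0.115 0 0 -0.005 0.085; 0.002 0 0.115 0 0 -0.005 0.085'; python3 -c "
from h import *
rel([.453,-.235,.120],[0,1,0],[0,0,-1])"
```

```text
t: 2.08
position: [0.4501, -0.2365, 0.1179]
orientation: [0.709, 0.706, -0.001, -0.003]
ft_force: [-0.0, -0.1, 0.5]
grip_width: 0.0852
grip_force: 0.0
shift [ 0.0015  0.0029 -0.0021] turn [-0.0054 -0.0021 -0.0045] | t 2.08 [ 0.4501 -0.2365  0.1179] F [-0.05 -0.1   0.51] q [ 0.75  0.29 -0.39  2.01  0.14  0.87  0.28] w 0.0852 0.0
```

```bash
python3 -m handwheel '0 0 0 0 0 0 0.035; 0 0 0 0 0 0 0.03; 0 0 0 0 0 0 0.022; 0 0 0 0 0 0 0.016; 0 0 0 0 0 0 0.01' 30;  python3 -m handwheel '0 0 0 0 0 0 0.005; 0 0 0 0 0 0 0.005; 0 0 0 0 0 0 0.005' 60; python3 -c "
from h import *
rel([.453,-.235,.120],[0,1,0],[0,0,-1])"
```

```text
t: 2.7
position: [0.4538, -0.2358, 0.1209]
orientation: [0.707, 0.707, 0.0, 0.001]
ft_force: [-0.4, 1.5, 4.2]
grip_width: 0.0166
grip_force: 29.2
t: 3.08
position: [0.4538, -0.2358, 0.1209]
orientation: [0.707, 0.707, 0.0, 0.001]
ft_force: [-0.3, 0.8, 5.7]
grip_width: 0.0164
grip_force: 58.3
shift [ 0.0008 -0.0008  0.0009] turn [ 0.0009  0.0006 -0.0009] | t 3.08 [ 0.4538 -0.2358  0.1209] F [-0.29  0.84  5.73] q [ 0.75  0.29 -0.39  2.01  0.14  0.87  0.28] w 0.0164 58.3
```

```bash
python3 -m handwheel '0 0 -0.01 0 0 0 0.005; 0 0 -0.035 0 0 0 0.005; 0 0 -0.065 0 0 0 0.005; 0 0 -0.095 0 0 0 0.005; 0 0 -0.115 0 0 0 0.005'; python3 -m handwheel '0 0 0 0 0 0 0.005'; python3 - <<'E'
from h import *
rel([.588,-.081,.235],[0,1,0],[0,0,-1])
S,_=eyes.grab_frame("scene");T,_=eyes.grab_frame("top")
def crop(I,x,y,w,h,s):return cv2.resize(I[y:y+h,x:x+w,::-1],None,fx=s,fy=s,interpolation=cv2.INTER_CUBIC)
cv2.imwrite("pics/c4.png",crop(S,200,70,110,150,4))
E
```

```text
t: 3.7
position: [0.4531, -0.2354, 0.2365]
orientation: [0.707, 0.707, 0.0, 0.0]
ft_force: [0.9, 0.0, -0.5]
grip_width: 0.0165
grip_force: 59.2
t: 3.82
position: [0.4541, -0.2358, 0.2367]
orientation: [0.707, 0.707, 0.0, 0.002]
ft_force: [0.2, 0.5, -1.0]
grip_width: 0.0165
grip_force: 59.2
shift [0.155  0.1338 0.0018] turn [ 0.0028  0.0017 -0.0009] | t 3.83 [ 0.4541 -0.2358  0.2367] F [ 0.16  0.47 -0.99] q [ 0.78  0.14 -0.41  1.91  0.06  1.11  0.34] w 0.0165 59.2
```

View pics/c4.png

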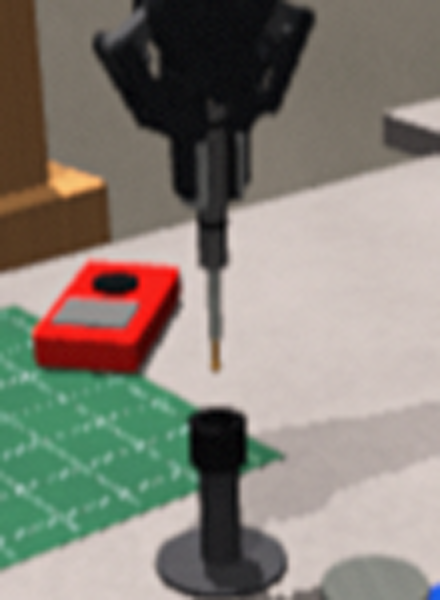

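```bash
python3 -c "
from h import *
for z in(.055,0,-.066,-.102):
  p=proj('scene',[.4535,-.2357,.2367+z]);print(z,p,(p-[200,70])*4)"; python3 -m handwheel '0.04 0.034 0 0 0 0 0.005; 0.08 0.068 0 0 0 0 0.005; 0.12 0.102 0 0 0 0 0.005; 0.155 0.134 0.002 0 0 0 0.005; 0.155 0.134 0.002 0 0 0 0.005'; python3 -m handwheel '0 0 0 0 0 0 0.005; 0 0 0 0 0 0 0.005'
python3 - <<'E'
from h import *
rel([.588,-.081,.14],[0,1,0],[0,0,-1])
S,_=eyes.grab_frame("scene");T,_=eyes.grab_frame("top")
def crop(I,x,y,w,h,s):return cv2.resize(I[y:y+h,x:x+w,::-1],None,fx=s,fy=s,interpolation=cv2.INTER_CUBIC)
cv2.imwrite("pics/c5.png",np.hstack([crop(S,200,130,100,150,4),crop(T,255,120,95,150,4)]))
E
```

```text
0.055 [251.30372211  95.3933985 ] [205.21488843 101.57359398]
0 [252.06906912 120.38680399] [208.27627649 201.54721597]
-0.066 [252.92127025 148.21654381] [211.685081   312.86617524]
-0.102 [253.35844948 162.49320198] [213.43379791 369.97280794]
t: 4.55
position: [0.5882, -0.0743, 0.2311]
orientation: [0.704, 0.71, 0.001, -0.002]
ft_force: [-0.5, -0.1, -1.4]
grip_width: 0.0166
grip_force: 59.2
t: 4.8
position: [0.5861, -0.0827, 0.2321]
orientation: [0.708, 0.706, -0.001, -0.0]
ft_force: [-0.0, -0.4, -0.2]
grip_width: 0.0165
grip_force: 59.2
shift [0.0018 0.0021 0.0921] turn [-0.0022  0.0009 -0.0038] | t 4.80 [ 0.5861 -0.0827  0.2321] F [-0.05 -0.42 -0.19] q [ 0.5   0.32 -0.52  1.72  0.17  1.15 -0.07] w 0.0165 59.2
```

View pics/c5.png

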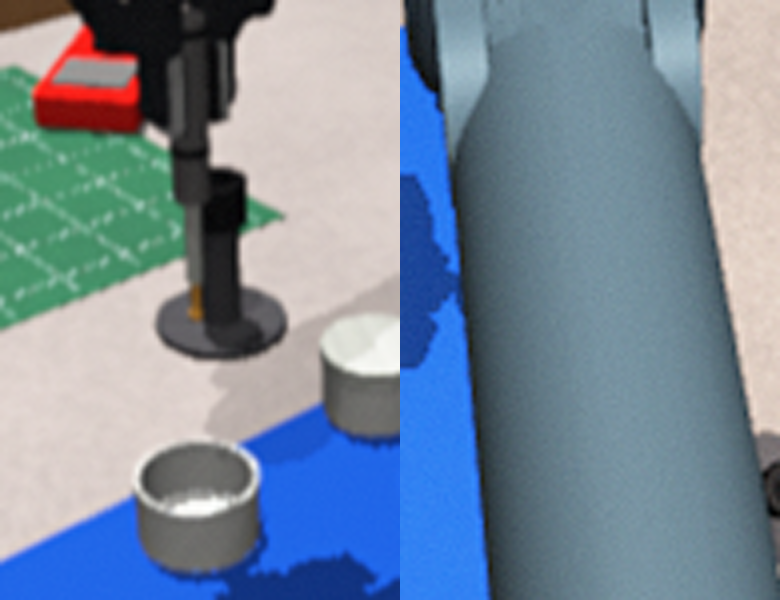

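```bash
python3 -m handwheel '0.002 0.001 0.03 0 0 0 0.005; 0.002 0.002 0.06 0 0 0 0.005; 0.002 0.002 0.09 0 0 0 0.005; 0.002 0.002 0.11 0 0 0 0.005; 0.002 0.002 0.115 0 0 0 0.005'; python3 -m handwheel '0 0 0.003 0 0 0 0.005; 0 0 0.005 0 0 0 0.005; 0 0 0.005 0 0 0 0.005'
python3 - <<'E'
from h import *
rel([.588,-.081,.11],[0,1,0],[0,0,-1])
S,D=eyes.grab_frame("scene")
def crop(I,x,y,w,h,s):return cv2.resize(I[y:y+h,x:x+w,::-1],None,fx=s,fy=s,interpolation=cv2.INTER_CUBIC)
cv2.imwrite("pics/c6.png",crop(S,215,170,70,110,5))
E
```

```text
t: 5.52
position: [0.5882, -0.0793, 0.1167]
orientation: [0.708, 0.706, -0.001, -0.001]
ft_force: [0.3, -0.1, -0.5]
grip_width: 0.0166
grip_force: 59.2
t: 5.9
position: [0.59, -0.0787, 0.1139]
orientation: [0.707, 0.707, 0.0, 0.001]
ft_force: [0.1, 0.3, -0.2]
grip_width: 0.0168
grip_force: 59.2
shift [-0.0023 -0.002   0.0039] turn [ 0.0015  0.0002 -0.001 ] | t 5.90 [ 0.59   -0.0787  0.1139] F [ 0.12  0.31 -0.19] q [ 0.46  0.46 -0.49  1.81  0.26  0.94 -0.14] w 0.0168 59.2
```

View pics/c6.png

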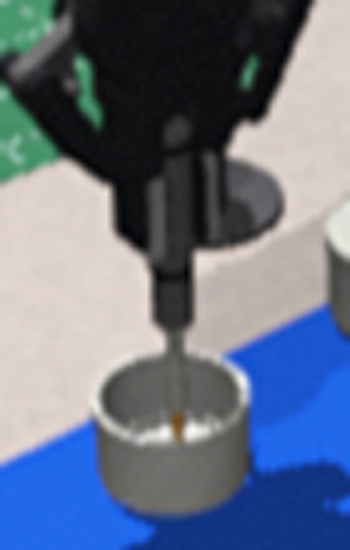

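```bash
python3 -m handwheel '-0.002 -0.001 0.004 0 0 0 0.005; -0.002 -0.001 0.005 0 0 0 0.005;  -0.002 -0.001 0.005 0 0 0 0.005;  -0.002 -0.001 0.005 0 0 0 0.005'
python3 - <<'E'
from h import *
for z in (-.034,-.036,-.038): print(proj('scene',[.588,-.0795,.1139+z]))
for i in range(5): 
  eyes.grab_frame("scene");rel([.588,-.081,.108],[0,1,0],[0,0,-1])
E
```

```text
t: 6.45
position: [0.5884, -0.0806, 0.1081]
orientation: [0.707, 0.707, 0.0, -0.0]
ft_force: [-0.4, 0.3, -1.0]
grip_width: 0.0168
grip_force: 59.2
[249.11095022 232.07463122]
[249.14496783 232.89782475]
[249.1788916  233.71874738]
shift [-0.0004 -0.0004  0.0002] turn [ 0.0002 -0.0001 -0.0009] | t 6.50 [ 0.5884 -0.0806  0.1082] F [ 0.29  0.02 -0.83] q [ 0.46  0.46 -0.48  1.81  0.26  0.93 -0.14] w 0.0163 59.2
shift [-0.0004 -0.0004  0.0002] turn [ 0.0002 -0.     -0.0009] | t 6.55 [ 0.5884 -0.0806  0.1082] F [-1.04  0.3  -0.2 ] q [ 0.46  0.46 -0.48  1.81  0.26  0.93 -0.14] w 0.0167 59.2
shift [-0.0004 -0.0004  0.0002] turn [ 0.0001 -0.     -0.0009] | t 6.60 [ 0.5884 -0.0806  0.1082] F [ 0.49 -0.11  0.12] q [ 0.46  0.46 -0.48  1.81  0.26  0.93 -0.14] w 0.0164 59.2
shift [-0.0004 -0.0004  0.0002] turn [ 0.0001 -0.0001 -0.0009] | t 6.65 [ 0.5884 -0.0806  0.1082] F [ 0.15 -0.19 -0.58] q [ 0.46  0.46 -0.48  1.81  0.26  0.93 -0.14] w 0.0166 59.2
shift [-0.0004 -0.0004  0.0002] turn [ 0.0002 -0.     -0.0008] | t 6.70 [ 0.5884 -0.0806  0.1082] F [-0.37  0.16 -0.98] q [ 0.46  0.46 -0.48  1.81  0.26  0.93 -0.14] w 0.0166 59.2
```

```bash
python3 -m handwheel '0 0 -0.03 0 0 0 0.005; 0 0 -0.065 0 0 0 0.005; 0 0 -0.1 0 0 0 0.005; 0 0 -0.13 0 0 0 0.005; 0 0 -0.145 0 0 0 0.005' 60
python3 -m handwheel '0 0 0 0 0 0 0.005'
python3 - <<'E'
from h import *
n=np.array([-.3225,.0128,.9465]);n/=np.linalg.norm(n);s=np.array([.538,.136,.0895])
rel(s+n*.152,[0,1,0],-n)
E
```

```text
t: 7.32
position: [0.5893, -0.0805, 0.2553]
orientation: [0.707, 0.707, 0.001, 0.001]
ft_force: [-0.6, -0.1, -1.5]
grip_width: 0.0164
grip_force: 59.2
t: 7.45
position: [0.589, -0.0806, 0.254]
orientation: [0.707, 0.707, 0.001, 0.001]
ft_force: [0.3, -0.4, -1.4]
grip_width: 0.0165
grip_force: 59.2
shift [ 0.2185 -0.1003  0.0204] turn [-0.3262 -0.0121  0.0013] | t 7.45 [ 0.589  -0.0806  0.254 ] F [ 0.28 -0.39 -1.39] q [ 0.5   0.31 -0.53  1.69  0.16  1.19 -0.06] w 0.0165 59.2
```

```bash
python3 -m handwheel '0.05 -0.02 0 -0.06 0 0 0.005; 0.1 -0.04 0 -0.13 0 0 0.005; 0.15 -0.065 0.003 -0.21 -0.005 0 0.005; 0.195 -0.09 0.01 -0.28 -0.01 0 0.005; 0.2185 -0.1 0.02 -0.326 -0.012 0.001 0.005'
python3 -m handwheel '0 0 0 0 0 0 0.005; 0 0 0 0 0 0 0.005; 0 0 0 0 0 0 0.005'
python3 - <<'E'
from h import *
n=np.array([-.3225,.0128,.9465]);n/=np.linalg.norm(n);s=np.array([.538,.136,.0895])
S,D=eyes.grab_frame("scene");T,DT=eyes.grab_frame("top")
rel(s+n*.122,[0,1,0],-n)
st=sensors.get_state();R=Ro.from_quat(st["orientation"]).as_matrix();tip=st["position"]+R[:,2]*.102
print("tip",tip,"err/ring along n",(tip-s)@n,"lateral",(tip-s)-n*((tip-s)@n))
print("proj tip",proj("scene",tip),proj("scene",tip-n*.05), "top-",proj("top",tip))
def crop(I,x,y,w,h,s):return cv2.resize(I[y:y+h,x:x+w,::-1],None,fx=s,fy=s,interpolation=cv2.INTER_CUBIC)
cv2.imwrite("pics/c7.png",np.hstack([crop(S,300,190,100,110,4),crop(T,140,160,90,110,4)]))
E
```

```text
t: 8.07
position: [0.4852, 0.1404, 0.2311]
orientation: [0.697, 0.699, 0.11, 0.119]
ft_force: [0.4, -0.2, -1.2]
grip_width: 0.0165
grip_force: 59.2
t: 8.45
position: [0.4895, 0.1365, 0.2331]
orientation: [0.7, 0.696, 0.11, 0.119]
ft_force: [-0.3, -0.0, 0.0]
grip_width: 0.0165
grip_force: 59.2
shift [ 0.0011 -0.0004  0.0297] turn [-0.0025 -0.0005 -0.0027] | t 8.55 [0.4895 0.1368 0.2333] F [ 0.31 -0.35 -0.77] q [ 0.32 -0.04 -0.74  2.12  0.17  0.76 -0.53] w 0.0164 59.2
tip [0.52216196 0.13554629 0.1366571 ] err/ring along n 0.04973535230592977 lateral [ 2.01350538e-04 -1.09031285e-03  8.33508220e-05]
proj tip [358.46273862 245.90235148] [348.91409416 271.64958236] top- [188.72344688 212.85635174]
```

View pics/c7.png

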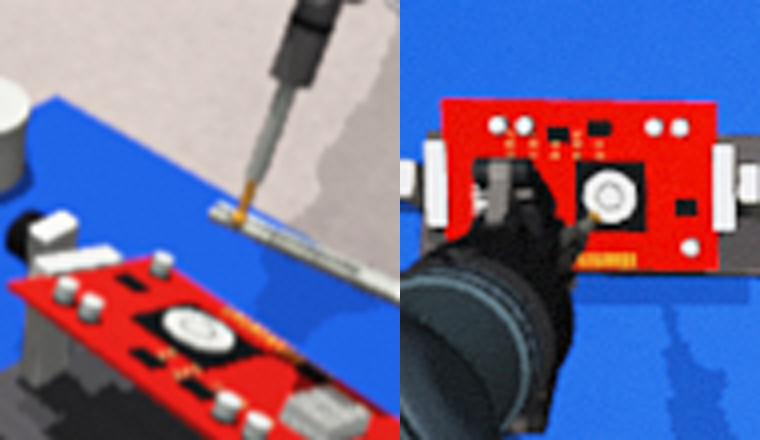

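```bash
python3 -m handwheel '0.001 0 0.012 -0.002 0 -0.002 0.005; 0.001 0 0.024 -0.002 0 -0.002 0.005; 0.001 0 0.036 -0.002 0 -0.002 0.005; 0.001 0 0.044 -0.002 0 -0.002 0.005; 0.001 0 0.044 -0.002 0 -0.002 0.005'
python3 -m handwheel '0 0 0 0 0 0 0.005; 0 0 0 0 0 0 0.005'
python3 - <<'E'
from h import *
n=np.array([-.3225,.0128,.9465]);n/=np.linalg.norm(n);s=np.array([.538,.136,.0895])
S,D=eyes.grab_frame("scene");T,DT=eyes.grab_frame("top")
rel(s+n*.094,[0,1,0],-n)
st=sensors.get_state();R=Ro.from_quat(st["orientation"]).as_matrix();p=st["position"];z=R[:,2]
print("tip",p+z*.102,"gap",(p+z*.102-s)@n)
q=lambda n,o,x:(proj(n,x)-o)
o=np.array([330,215]);o2=np.array([165,185])
for l in(.102,.08,.036): print(l,(q("scene",o,p+z*l)+.5)*8,(q("top",o2,p+z*l)+.5)*8)
print("spot",(q("scene",o,s)+.5)*8,(q("top",o2,s)+.5)*8)
def crop(I,x,y,w,h,s):return cv2.resize(I[y:y+h,x:x+w,::-1],None,fx=s,fy=s,interpolation=cv2.INTER_CUBIC)
cv2.imwrite("pics/c8.png",np.hstack([crop(S,330,215,50,70,8),crop(T,165,185,50,70,8)]))
E
```

```text
t: 9.18
position: [0.5021, 0.1382, 0.1901]
orientation: [0.698, 0.698, 0.11, 0.119]
ft_force: [0.2, 0.2, -1.3]
grip_width: 0.0164
grip_force: 59.2
t: 9.43
position: [0.503, 0.1386, 0.192]
orientation: [0.698, 0.698, 0.111, 0.12]
ft_force: [0.4, 0.3, -0.1]
grip_width: 0.0164
grip_force: 59.2
shift [-0.0011  0.0001  0.0143] turn [ 0.0007 -0.0005  0.0021] | t 9.53 [0.5029 0.1385 0.192 ] F [-0.24 -0.09 -1.83] q [ 0.3   0.06 -0.75  2.14  0.3   0.68 -0.65] w 0.0163 59.2
tip [0.53588065 0.13724395 0.0954388 ] gap 0.0063203828724803955
0.102 [174.14197324 435.80714397] [215.45785857 200.116136  ]
0.08 [207.65671342 345.72328199] [200.76437144 214.04521681]
0.036 [276.96884837 159.42003857] [169.40478006 243.77337315]
spot [160.21667162 458.58397585] [223.54023468 195.8568775 ]
```

View pics/c8.png

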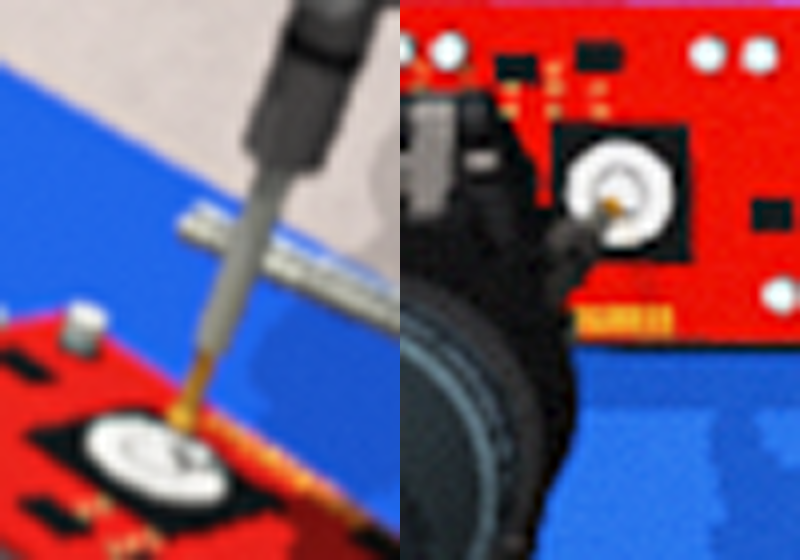

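```bash
cat >> h.py <<'E'
def force(k=20):
    n=np.array([-.3225,.0128,.9465]);n/=np.linalg.norm(n);s=np.array([.5385,.1363,.0895]);F=[];P=[];Tq=[]
    for _ in range(k):
        eyes.grab_frame("scene");st=sensors.get_state();F.append(st["ft_force"]);P.append(st["position"]);Tq.append(st["ft_torque"])
    F=np.array(F);z=Ro.from_quat(st["orientation"]).as_matrix()[:,2];tip=np.mean(P,0)+.102*z;e=tip-s
    print("Fn %.2f +- %.2f"%((F@n).mean(),(F@n).std()/k**.5),F.mean(0).round(2),"tau",np.mean(Tq,0).round(3),"tip gap",round(e@n,4),"lat",(e-n*(e@n)).round(4),"z.n",np.degrees(np.arccos(-z@n)).round(2),"t",st["t"])
E
python3 -c "from h import *; force()"
python3 -m handwheel '-0.0005 0.0015 0.003 0 0 0.002 0.005; -0.0005 0.0015 0.006 0 0 0.002 0.005; -0.0005 0.0015 0.008 0 0 0.002 0.005; -0.0005 0.0015 0.008 0 0 0.002 0.005; -0.0005 0.0015 0.008 0 0 0.002 0.005'
python3 -c "from h import *; force()"
```

```text
Fn -0.72 +- 0.13 [ 0.08 -0.03 -0.73] tau [0.021 0.386 0.005] tip gap 0.0061 lat [-0.001   0.0008 -0.0003] z.n 0.04 t 10.525
t: 11.15
position: [0.5068, 0.1379, 0.1845]
orientation: [0.698, 0.697, 0.111, 0.12]
ft_force: [-0.3, 0.2, 0.4]
grip_width: 0.0164
grip_force: 59.2
Fn 0.68 +- 0.09 [-0.07 -0.02  0.7 ] tau [-0.037  0.229 -0.009] tip gap -0.0019 lat [0.0005 0.0003 0.0002] z.n 0.04 t 12.15
```

```bash
python3 -m handwheel '0 0 0.0015 0 0 0 0.005; 0 0 0.0025 0 0 0 0.005; 0 0 0.0025 0 0 0 0.005; 0 0 0.0025 0 0 0 0.005'
python3 - <<'E'
from h import *
force(40)
S,_=eyes.grab_frame("scene");T,_=eyes.grab_frame("top")
def crop(I,x,y,w,h,s):return cv2.resize(I[y:y+h,x:x+w,::-1],None,fx=s,fy=s,interpolation=cv2.INTER_CUBIC)
cv2.imwrite("pics/c9.png",np.hstack([crop(S,330,215,50,70,8),crop(T,165,185,50,70,8)]))
E
```

```text
t: 12.65
position: [0.5075, 0.1378, 0.182]
orientation: [0.698, 0.697, 0.111, 0.12]
ft_force: [-0.7, -0.2, 1.1]
grip_width: 0.0167
grip_force: 59.2
Fn 0.83 +- 0.07 [-0.04  0.05  0.87] tau [-0.001  0.231 -0.006] tip gap -0.0044 lat [0.0004 0.0003 0.0001] z.n 0.04 t 14.65
```

View pics/c9.png

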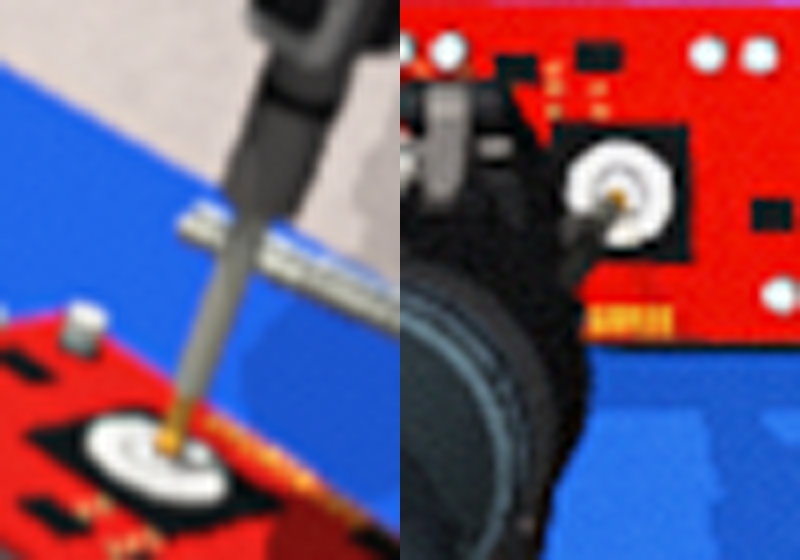

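```bash
python3 -m handwheel '0 0 -0.006 0 0 0 0.005; 0 0 -0.012 0 0 0 0.005; -0.0005 0.002 -0.012 0 0 0 0.005; -0.0005 0.002 -0.012 0 0 0 0.005; -0.0005 0.002 -0.012 0 0 0 0.005'
python3 -c "from h import *; force(40)"
python3 -m handwheel '0 0 0.004 0 0 0 0.005; 0 0 0.008 0 0 0 0.005; 0 0 0.012 0 0 0 0.005; 0 0 0.0135 0 0 0 0.005; 0 0 0.0135 0 0 0 0.005'
python3 - <<'E'
from h import *
force(50)
S,_=eyes.grab_frame("scene");T,_=eyes.grab_frame("top")
def crop(I,x,y,w,h,s):return cv2.resize(I[y:y+h,x:x+w,::-1],None,fx=s,fy=s,interpolation=cv2.INTER_CUBIC)
cv2.imwrite("pics/c10.png",np.hstack([crop(S,330,235,40,50,10),crop(T,170,190,40,50,10)]))
E
```

```text
t: 15.38
position: [0.5053, 0.1373, 0.1937]
orientation: [0.698, 0.697, 0.111, 0.12]
ft_force: [1.0, -0.9, -0.5]
grip_width: 0.0166
grip_force: 59.2
Fn -0.75 +- 0.08 [ 0.06  0.04 -0.77] tau [0.012 0.398 0.001] tip gap 0.0075 lat [ 0.0023 -0.0002  0.0008] z.n 0.04 t 17.375
t: 18.0
position: [0.5099, 0.1373, 0.1812]
orientation: [0.698, 0.697, 0.111, 0.12]
ft_force: [-0.7, -0.5, 0.7]
grip_width: 0.0166
grip_force: 59.2
Fn 1.01 +- 0.06 [-0.32 -0.08  0.96] tau [-0.022  0.312 -0.009] tip gap -0.0059 lat [ 0.0023 -0.0002  0.0008] z.n 0.04 t 20.5
```

View pics/c10.png

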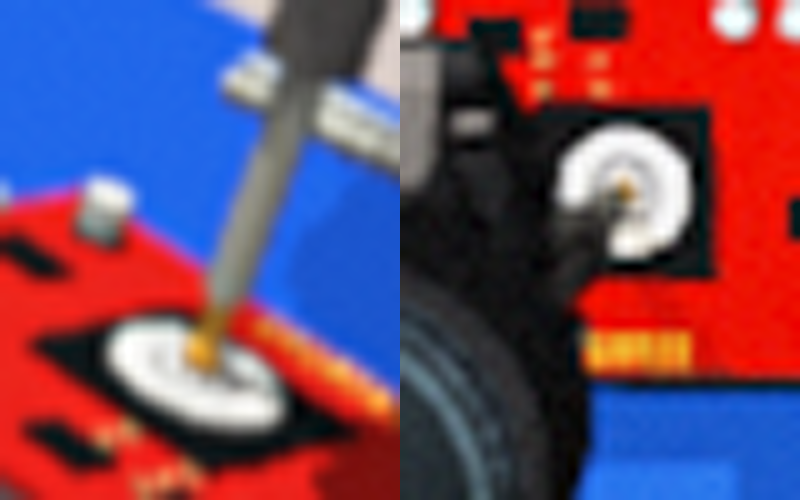

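```bash
python3 -c "
from cell import hand_in
print(hand_in())"
```

```text
the job is handed in; nothing more can be done
None
```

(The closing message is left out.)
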